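# Turn the face-down picture frame face up at the display rail

## Robot

A 6-joint arm with a two-finger parallel gripper is mounted at the origin on the work surface. World frame = base frame: x ahead of the robot, y to its left, z up, the work surface at z = 0. Lengths are in m, angles in rad, forces in N, time in s.
With the tool pointing down it reaches from about 0.3 to 0.775 m from the base axis. Payload 14.6 kg.
Tool frame: the origin (TCP) lies at the very end of the fingers, on their centre line; the grasp point (between the pads) lies 19 mm behind it; y points along the fingers, x is the direction in which the jaws open and shut, and the axes are right-handed (so a half turn about y gives the same grasp; the last joint's range is limited). The gripper opens to 94 mm and grips with 3 to 60 N. Pads are 16 mm wide; open, the fingers measure 119 mm over their backs; the gripper's body (75 mm by 177 mm) begins 78 mm behind the grasp point.
Start: joints at [1.243, 0.3, 1.521, -0, 1.321, -0.067], TCP at [0.142, 0.531, 0.167] pointing down, gripper open.
Joint ranges: [-3.03, 3.03], [-0.79, 2.21], [0.23, 2.52], [-1.04, 4.18], [0, 3.07], [-2.55, 2.55]. Speed limits (rad/s): [2.22, 2.22, 2.57, 3.14, 3.14, 3.14].

## Interface

Orientations are given as [roll, pitch, yaw] about the fixed x, y, z axes, in that order (R = Rz(yaw) Ry(pitch) Rx(roll)).
In Python, from station import * gives the robot as it stands.
- The arm moves only by the tool send_rows, never from a script. Its argument "series" is text: rows parted by semicolons, each of 7 numbers parted by spaces: the turn, a rotation vector about the tool's x, y, z in units of 5 degrees (1.0 is 5 degrees), then the shift along the tool's x, y, z in cm, then the opening, from -1 (shut) to 1 (fully open). A call has exactly 10 rows; each row is the pose to reach, as a shift and turn from the pose commanded when the call began, along the tool's axes at that moment; what a row does not reach only later rows make up. A row lasts 1/12 s, in which the tool goes at most 41.7 mm and 7.16 degrees, less where a joint would pass 70% of its speed; a pose out of reach is approached as far as the arm can. A call with a gripper value outside its range is refused whole. The fingers move at their own pace and stop on an object; "newtons" is the grip in N (left out, the last holds). Time passes only in rows, so rows that repeat a pose let the fingers close, or fill a call up. It gives the time, the measured TCP pose, the force and the opening at its end, in the units of the state.
- get_obs(): the state, without advancing time (a new reading comes with each control period).
- camera(name): name is "scene" or "top" or "wrist"; returns the picture (400x640x3 uint8, red, green, blue); there is no depth.
- camera_info(name): a dict with "K" (3x3 intrinsics, pixels), "R" (3x3) and "t" (3): a world point X has camera coordinates R X + t; the wrist camera has in their place "mount" (4x4, takes a point from camera to tool coordinates, whose origin is the TCP and whose axes are the tool frame's). Camera axes: x right, y down, z forward; pixel columns grow to the right and rows downward; lengths in m; the calibration is good to about 2 mm. A picture is of the moment at which its call begins: read the wrist's pose just before it. camera_info takes no time and is no camera call.
- hand_in(): hands the job in, once; it reports no verdict.
The state is a dict: "time_s": time; "qpos": joint angles; "joint_vel": joint speeds; "tau": joint torques, N m; "ee_pos": TCP position; "eef_rot": TCP orientation; "force": force on the tool from outside, world axes, zero at the start; "moment": the same for the moment, N m; "grip_width": finger opening in m.
Only numpy, scipy, OpenCV 4.12 (cv2) and the standard library are available. Lean on these libraries where they do the work, as an engineer would, in place of code of your own. Each camera call takes 0.05 s, during which the arm holds its last target. There are 200 camera calls.

## Task

On this garage-sale table one of the three small picture frames in front of the sloping wooden rail lies face down. Without picking it up, push it against the rail until it tips up and leans there, then push it over from behind so that it falls towards the robot and lies flat on the table in front of the rail, face up. Do not pinch, lift or carry the frame, and leave the other two frames and everything else on the table where they are.

Things in the scene. Friction and masses are not known exactly. Their poses are not given: they have to be found in the camera images.
- frame: the frame that lies face down: picture frame, 100 x 90 x 12 mm, dark wood, square edges, 0.12 kg; origin at its centre (half its thickness up), x along the 100 mm side (at the start within about 10 degrees of square to the rail), z out of its BACK (recessed brown hardboard, metal clips, brass hanger): z points up while it lies face down, down once it is face up. Friction about 0.6 on the table, 0.3 on the rail
- edge_near (a point): middle of the frame's 90 mm edge that faces the robot at the start, half-way through the thickness
- edge_far (a point): middle of the opposite 90 mm edge, which faces the rail at the start
- rail: fixed, smoothly waxed wooden display rail, 540 mm long (along its y), concave sloping front facing the robot. Origin on the table, middle of its foot line where the slope starts; x horizontal, into the rail away from the robot, z up. In x-z the front rises in mm through (0,0), (14.5,10), (26.5,25.5), (34,43) to its top edge (39,64); the flat top, 64 high, runs back to x = 75
- rail_top (a point): middle of the rail's front top edge. A frame pushed squarely at the rail rides up the slope with its far edge; once its near lower edge is at the foot line it leans on this top edge at about 59 degrees and stays so when let go, its upper end some 25 mm above and 15 mm behind the top edge, so that a fingertip can be put down behind it
- frame_a: one of the two frames that already lie face up (print showing), to be left alone: picture frame, 100 x 90 x 12 mm, dark wood, square edges, 0.12 kg; origin at its centre (half its thickness up), x along the 100 mm side, z out of its face, up
- frame_b: the other face-up frame, as frame_a
- knob_a: brass furniture knob standing in a gap between two frames, 25 mm across, 27 mm high; origin at its foot
- knob_b: second such knob, in the other gap between frames
- truck: toy tipper truck, 130 mm long, 82 mm high, left of the frames; origin under its middle on the table
- hammer: claw hammer lying on the table right of the frames; origin under it
- jar: glass jar with a steel lid, 68 mm across, 85 mm high, behind the rail; origin at its foot
- mug: white mug, 80 mm across, 90 mm high, behind the rail; origin at its foot
- can: paint can, 100 mm across, 110 mm high, left of the rail; origin at its foot
Mind the look-alikes: they are no part of the job. Leave any turquoise look-alike of the frame alone.

How it is judged:
By the outcome, as a careful person would: the job done as asked, in the order asked, and still so for the second after the job is handed in, with the robot touching nothing.
It also fails if it takes over 51 s, if anything falls off the work surface, if the arm or the gripper's body presses on something with over 40 N, if the wrist force passes 120 N, or if a joint passes its speed limit or range.

## Working session

There is one attempt and no reset: what is moved stays moved. The work goes in short steps, Python scripts to look and compute and a tool call to move; the robot and the scene stay as the last step left them, time stands still between calls to the robot, and variables do not carry over. Pictures are saved under pics/ and viewed, on a budget of 10 in all, crops included, one or two more only if the job needs it, and the job is handed in when it is done.

Besides the shell and the picture viewer there is one more tool, called after ">>>" in YAML: its name, and indented under it one key for each argument. send_rows: Moves the arm, as the interface text tells. Its arguments: {"type":"object","properties":{"series":{"type":"string"},"newtons":{"type":"number"}},"required":["series"]}

```bash
ls; mkdir -p pics; python3 - <<'E'
from station import *
import cv2
o=get_obs();print(o)
for n in("top","scene"):
    cv2.imwrite(f"pics/{n}0.png",camera(n)[:,:,::-1]);i=camera_info(n);print(n,i)
print(camera_info("wrist"))
E
```

```text
pics
{'time_s': 0.0, 'qpos': array([ 1.24339433e+00,  3.00478462e-01,  1.52161621e+00,  1.09655693e-05,
        1.32069744e+00, -6.66188053e-02]), 'joint_vel': array([-1.19408066e-04,  4.13927128e-04,  1.94526115e-03,  9.53809195e-04,
        5.27884591e-05, -3.79776712e-04]), 'tau': array([-3.41002451e-03, -5.31813097e+01, -3.52733731e+01,  7.07258773e-02,
        2.44798616e-02, -1.35742207e-04]), 'ee_pos': array([0.14171593, 0.53109404, 0.16616746]), 'eef_rot': array([-1.57070588e+00,  1.19608612e-03,  1.31001047e+00]), 'force': array([-0.49427192,  0.26802431,  0.51276017]), 'moment': array([-0.05774833,  0.00141832,  0.00980714]), 'grip_width': 0.09398901892976916}
top {'K': array([[472.88386323,   0.        , 320.51128679],
       [  0.        , 472.88386323, 195.35870077],
       [  0.        ,   0.        ,   1.        ]]), 'R': array([[ 0.01746352, -0.99984184, -0.0033638 ],
       [-0.99501231, -0.0170485 , -0.09828454],
       [ 0.09821165,  0.00506342, -0.99515267]]), 't': array([-0.01459452,  0.51972966,  1.2212008 ])}
scene {'K': array([[383.46993569,   0.        , 319.41637102],
       [  0.        , 383.46993569, 202.59590534],
       [  0.        ,   0.        ,   1.        ]]), 'R': array([[ 0.48337698,  0.87541085,  0.00159515],
       [ 0.55458296, -0.30481405, -0.77429073],
       [-0.67733628,  0.37515896, -0.63282804]]), 't': array([-0.26432523, -0.22582342,  1.34389117])}
{'K': array([[289.58132698,   0.        , 323.07710916],
       [  0.        , 289.58132698, 196.33091526],
       [  0.        ,   0.        ,   1.        ]]), 'mount': array([[ 9.99999699e-01,  7.31603121e-04,  2.57379703e-04,
         5.89696444e-07],
       [-8.49311635e-05, -2.26565016e-01,  9.73996040e-01,
        -2.18839921e-01],
       [ 7.70891779e-04, -9.73995769e-01, -2.26564886e-01,
         6.56048273e-02],
       [ 0.00000000e+00,  0.00000000e+00,  0.00000000e+00,
         1.00000000e+00]])}
```

```bash
python3 - <<'E'
import cv2
a=cv2.imread("pics/top0.png");b=cv2.imread("pics/scene0.png")
cv2.imwrite("pics/t1.png",cv2.resize(a,(800,500),interpolation=cv2.INTER_CUBIC))
cv2.imwrite("pics/s1.png",cv2.resize(b,(800,500),interpolation=cv2.INTER_CUBIC))
E
```

```text
(no output)
```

View pics/t1.png

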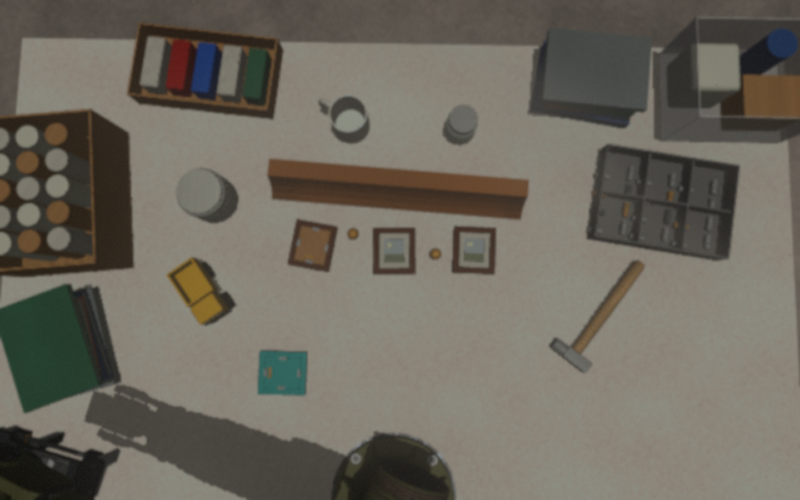

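View pics/s1.png

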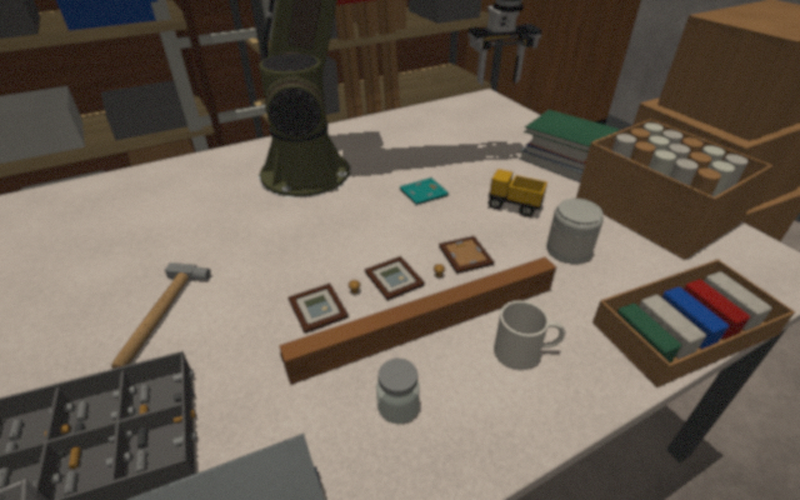

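The top view shows the brown-backed, face-down frame at about (313,245) in the enlarged picture, left of the two face-up frames. The rail runs from (270,180) to (525,200). The knobs are at (353,233) and (435,253), and there is a turquoise decoy at (283,372). Next I'll enlarge this area to measure it.

```bash
python3 - <<'E'
import cv2,numpy as np
a=cv2.imread("pics/top0.png")[115:225,205:345]
b=cv2.imread("pics/scene0.png")[170:320,220:460]
a=cv2.convertScaleAbs(cv2.resize(a,None,fx=5,fy=5,interpolation=cv2.INTER_CUBIC),alpha=1.6)
cv2.imwrite("pics/t2.png",a)
b=cv2.convertScaleAbs(cv2.resize(b[:, 60:],None,fx=4.4,fy=4,interpolation=cv2.INTER_CUBIC),alpha=1.6)
b=cv2.imread("pics/scene0.png")[170:310,310:460]
cv2.imwrite("pics/s2.png",cv2.convertScaleAbs(cv2.resize(b,None,fx=4,fy=4,interpolation=cv2.INTER_CUBIC),alpha=1.6))
E
```

```text
(no output)
```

View pics/t2.png

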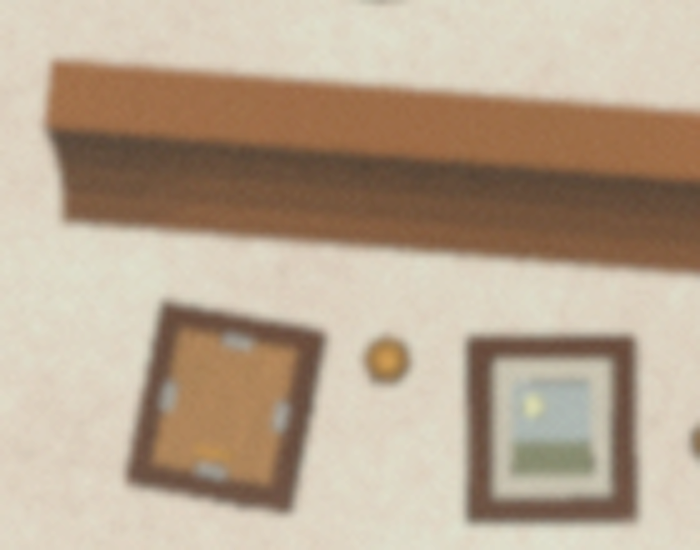

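View pics/s2.png

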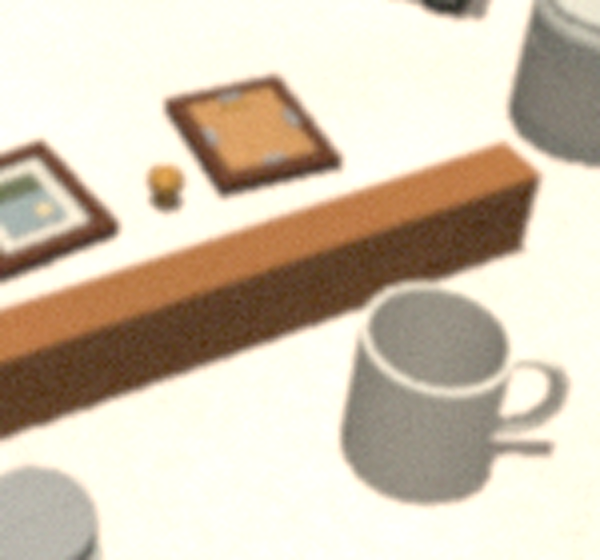

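Both crops are sharp enough for measuring. In t2 the frame's corners are at (165,302), (325,332), (290,510) and (129,483). The rail foot runs from (65,220) to (700,271), and knob A is at (386,362). In s2 the matching frame corners are (340,162), (226,192), (168,102) and (280,76).

```bash
cat >h.py <<'E'
import numpy as np,cv2
from station import *
def ray(n,p):
    i=camera_info(n);R,t,K=i["R"],i["t"],i["K"]
    d=R.T@np.linalg.inv(K)@[p[0],p[1],1];return -R.T@t,d
def onz(n,p,z):
    c,d=ray(n,p);return c+d*(z-c[2])/d[2]
def tri(p,q,n="top",m="scene"):
    c,d=ray(n,p);e,f=ray(m,q);d/=np.linalg.norm(d);f/=np.linalg.norm(f)
    s=np.linalg.lstsq(np.c_[d,-f],e-c,rcond=None)[0]
    a,b=c+d*s[0],e+f*s[1];return (a+b)/2,np.linalg.norm(a-b)
T=lambda u,v:(205+(u+.5)/5-.5,115+(v+.5)/5-.5)
S=lambda u,v:(310+(u+.5)/4-.5,170+(v+.5)/4-.5)
E
python3 - <<'E'
from h import *
np.set_printoptions(precision=4,suppress=True)
t=[(165,302),(325,332),(290,510),(129,483)];s=[(340,162),(226,192),(168,102),(280,76)]
P=[]
for a,b in zip(t,s):
    print(tri(T(*a),S(*b)),onz("top",T(*a),.012));P.append(onz("top",T(*a),.012))
P=np.array(P);print("c",P.mean(0));e=(P[0]+P[1]-P[2]-P[3])/2;print("len",np.linalg.norm(e),np.degrees(np.arctan2(e[1],e[0])),np.linalg.norm(P[0]-P[1]))
a,b=onz("top",T(65,220),0),onz("top",T(700,271),0);print("foot",a,b,np.degrees(np.arctan2(*(b-a)[:2])))
for p in[(48,130),(700,182),(52,62)]:print("railtop",onz("top",T(*p),.064))
print(tri(T(48,130),S(505,145)),tri(T(52,62),S(540,180)))
print("knob",onz("top",T(386,362),.027),tri(T(386,362),S(165,178)))
for p in[(468,338),(635,338),(636,520),(468,521)]:print("fb",onz("top",T(*p),.012))
for n,p,z in[("mug",(348,108),.09),("jar",(462,118),.085),("can",(201,192),.11),("truck",(200,290),.06)]:print(n,onz("top",(p[0]*.8,p[1]*.8),z))
R=cv2.Rodrigues
from scipy.spatial.transform import Rotation as Ro
print(Ro.from_euler('xyz',get_obs()["eef_rot"]).as_matrix())
E
```

```text
(array([0.5727, 0.218 , 0.0066]), np.float64(0.0011455364031258428)) [0.5722 0.2175 0.012 ]
(array([0.5589, 0.133 , 0.005 ]), np.float64(0.0020375502312562424)) [0.5575 0.1313 0.012 ]
(array([0.4627, 0.1487, 0.0083]), np.float64(0.002440399572564409)) [0.462  0.1472 0.012 ]
(array([0.4759, 0.2354, 0.0083]), np.float64(0.0032567031684872134)) [0.4748 0.2332 0.012 ]
c [0.5166 0.1823 0.012 ]
len 0.09775917643335098 -9.328962802884758 0.08743159465870999
foot [0.6179 0.2755 0.    ] [ 0.5957 -0.0694  0.    ] -176.32844221927786
railtop [0.6537 0.2716 0.064 ]
railtop [ 0.6321 -0.0659  0.064 ]
railtop [0.6896 0.271  0.064 ]
(array([0.6554, 0.2736, 0.0592]), np.float64(0.0020304056277868797)) (array([0.6908, 0.272 , 0.058 ]), np.float64(0.0008364450608086483))
knob [0.5402 0.0969 0.027 ] (array([0.541 , 0.0974, 0.0186]), np.float64(0.0005462655805564836))
fb [0.5556 0.0547 0.012 ]
fb [ 0.5571 -0.0345  0.012 ]
fb [ 0.4598 -0.0366  0.012 ]
fb [0.4578 0.0526 0.012 ]
mug [0.7918 0.1067 0.09  ]
jar [ 0.7762 -0.1272  0.085 ]
can [0.6089 0.3921 0.11  ]
truck [0.4157 0.4013 0.06  ]
[[ 0.2578 -0.0003 -0.9662]
 [ 0.9662 -0.001   0.2578]
 [-0.001  -1.      0.0001]]
```

>>> send_rows:
  series: "0 -0.2 0 -2 0 -3 0.28;0 -0.45 0 -4.4 0 -6.5 0.28;0 -0.7 0 -6.8 0 -10.1 0.28;0 -0.9 0 -9.2 0 -13.7 0.28;0 -1.15 0 -11.6 0 -17.3 0.28;0 -1.4 0 -14 0 -20.9 0.28;0 -1.65 0 -16.4 0 -24.4 0.28;0 -1.9 0 -18.8 0 -28 0.28;0 -2.1 0 -20.4 0 -30.4 0.28;0 -2.25 0 -21.4 0 -31.9 0.28"

```text
time_s: 0.93
ee_pos: [0.3967, 0.2394, 0.1666]
eef_rot: [-1.571, 0.0, 1.505]
force: [-0.1, 0.9, 0.0]
grip_width: 0.0605
```

```bash
cat >>h.py <<'E'
from scipy.spatial.transform import Rotation as Ro
n=np.array([.9979,-.0642,0]);u=np.array([.0642,.9979,0])
def rel(N,L,Z):
    o=get_obs();R=Ro.from_euler('xyz',o["eef_rot"]).as_matrix();p=o["ee_pos"]
    print("t",round(o["time_s"],2),"n,l,z",n@p,u@p,p[2],"F",o["force"].round(1),"grip",o["grip_width"])
    Rt=np.c_[u,[0,0,-1],-n]
    print("shift cm",(R.T@(N*n+L*u+[0,0,Z]-p)*100).round(2),"turn",(np.degrees(Ro.from_matrix(R.T@Rt).as_rotvec())/5).round(2))
E
python3 -c "
from h import *
rel(.430,.215,.003)"
```

```text
t 0.93 n,l,z 0.38052759507468314 0.2643522129183682 0.16661654264910092 F [-0.1  0.9  0. ] grip 0.06045068355738154
shift cm [-4.92 16.36 -4.95] turn [ 0.   -0.02 -0.01]
```

>>> send_rows:
  series: "0 0 0 -1.5 1 -1.5 0.28;0 0 0 -3 3 -3 0.28;0 0 0 -4.9 5.5 -4.95 0.28;0 0 0 -4.9 8.5 -4.95 0.28;0 0 0 -4.9 11.5 -4.95 0.28;0 0 0 -4.9 14 -4.95 0.28;0 0 0 -4.9 15.5 -4.95 0.28;0 0 0 -4.9 16.2 -4.95 0.28;0 0 0 -4.9 16.2 -4.95 0.28;0 0 0 -4.9 16.2 -4.95 0.28"

```text
time_s: 1.77
ee_pos: [0.4413, 0.1904, 0.0053]
eef_rot: [-1.571, -0.0, 1.506]
force: [-0.4, 0.3, 0.6]
grip_width: 0.0601
```

```bash
python3 -c "
from h import *
rel(.490,.215,.004)"
```

```text
t 1.77 n,l,z 0.4281976763372653 0.2183244189860385 0.005263540969079515 F [-0.4  0.3  0.6] grip 0.06005715392934043
shift cm [-0.33  0.13 -6.18] turn [ 0. -0.  0.]
```

>>> send_rows:
  series: "0 0 0 -0.3 0.1 -0.8 0.28;0 0 0 -0.3 0.1 -1.5 0.28;0 0 0 -0.3 0.1 -2 0.28;0 0 0 -0.3 0.1 -2.5 0.28;0 0 0 -0.3 0.1 -3 0.28;0 0 0 -0.3 0.1 -3.5 0.28;0 0 0 -0.3 0.1 -4 0.28;0 0 0 -0.3 0.1 -4.4 0.28;0 0 0 -0.3 0.1 -4.8 0.28;0 0 0 -0.3 0.1 -5 0.28"

```text
time_s: 2.6
ee_pos: [0.4913, 0.184, 0.0037]
eef_rot: [-1.571, 0.0, 1.506]
force: [0.6, 0.6, 0.3]
grip_width: 0.0601
```

```bash
python3 -c "
from h import *
rel(.590,.215,.004)
a=cv2.resize(camera('top')[115:225,205:345],None,fx=5,fy=5,interpolation=cv2.INTER_CUBIC)[:,:,::-1]
cv2.imwrite('pics/t3.png',cv2.convertScaleAbs(a,alpha=1.6))"
```

```text
t 2.6 n,l,z 0.47841856126189675 0.21517006032743544 0.0037161869639989603 F [0.6 0.6 0.3] grip 0.06012228890637513
shift cm [ -0.02  -0.03 -11.15] turn [ 0. -0. -0.]
```

View pics/t3.png

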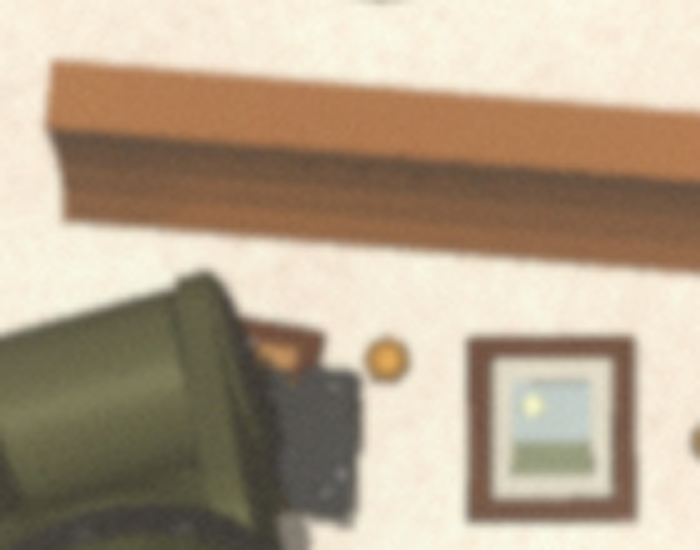

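The gripper hides most of the frame here. The visible frame corner is still at (325,332), where it started, so I'll check the other views.

```bash
python3 -c "
from h import *
rel(.590,.215,.004)
a=cv2.resize(camera('scene')[150:290,310:460],None,fx=3,fy=3,interpolation=cv2.INTER_CUBIC)[:,:,::-1]
w=camera('wrist')[:,:,::-1]
w=cv2.resize(w,(672,420))[:,160:510]
a=a[:420]
cv2.imwrite('pics/s3.png',cv2.convertScaleAbs(np.hstack([a,w]),alpha=1.6))"
```

```text
t 2.65 n,l,z 0.4784951054696805 0.21518729726713048 0.0037161801081183887 F [ 0.4  1.1 -1. ] grip 0.06020238491985275
shift cm [ -0.02  -0.03 -11.15] turn [ 0. -0.  0.]
```

View pics/s3.png

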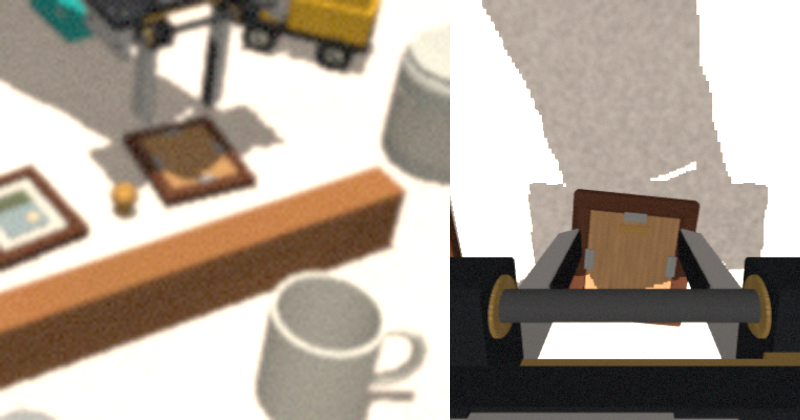

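```bash
python3 - <<'E'
from h import *
o=get_obs();p=o["ee_pos"];R=Ro.from_euler('xyz',o["eef_rot"]).as_matrix()
i=camera_info("scene");w=camera_info("wrist");M=np.linalg.inv(w["mount"])
def pr(X):
    c=i["R"]@X+i["t"];q=i["K"]@c/c[2]
    y=M@np.r_[R.T@(X-p),1];r=w["K"]@y[:3]/y[2]
    return ((q[:2]-[310,150])*3).round(0),(r[:2]*1.05-[160,0]+[450,0]).round(0)
for L in(-.036,.036):
    for h in(0,.01,.02,.03,.04):print(L,h,*pr(p+u*L+[0,0,h]))
for X in[(.5722,.2175,.012),(.5575,.1313,.012),(.462,.1472,.012),(.4748,.2332,.012)]:print(X,*pr(np.array(X)))
E
```

```text
-0.036 0 [138. 155.] [581. 225.]
-0.036 0.01 [138. 146.] [579. 229.]
-0.036 0.02 [139. 138.] [577. 234.]
-0.036 0.03 [140. 129.] [574. 238.]
-0.036 0.04 [140. 120.] [571. 244.]
0.036 0 [204. 134.] [677. 225.]
0.036 0.01 [205. 126.] [679. 229.]
0.036 0.02 [206. 117.] [682. 234.]
0.036 0.03 [207. 109.] [684. 238.]
0.036 0.04 [208. 100.] [687. 244.]
(0.5722, 0.2175, 0.012) [255. 176.] [678. 325.]
(0.5575, 0.1313, 0.012) [165. 197.] [567. 315.]
(0.462, 0.1472, 0.012) [122. 132.] [574. 193.]
(0.4748, 0.2332, 0.012) [205. 113.] [697. 203.]
```

```bash
python3 - <<'E'
from h import *
a=camera('scene')[:,:,::-1];w=camera('wrist')[:,:,::-1]
a=cv2.resize(a[145:225,330:410],None,fx=5,fy=5,interpolation=cv2.INTER_CUBIC)
w=cv2.resize(w[170:320,255:405][:133],(450,399))[:,:400]
b=np.zeros((1,1))
cv2.imwrite('pics/s4.png',np.hstack([a[:399],w]))
E
```

```text
(no output)
```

View pics/s4.png

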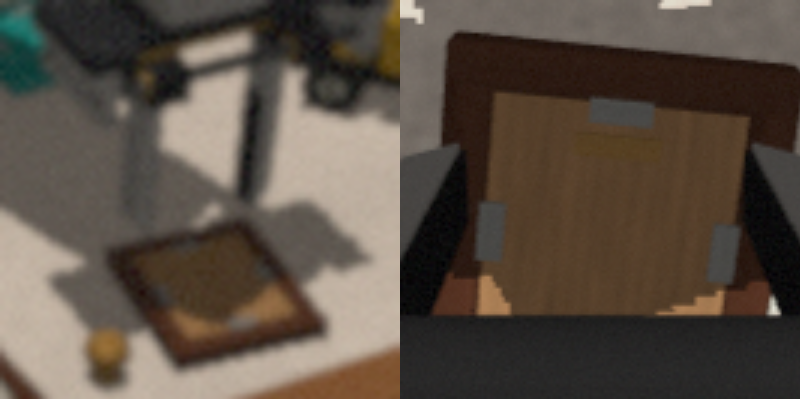

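```bash
python3 - <<'E'
from h import *
o=get_obs();p=o["ee_pos"];R=Ro.from_euler('xyz',o["eef_rot"]).as_matrix();w=camera_info("wrist");m=w["mount"]
def wr(q):
    d=R@m[:3,:3]@np.linalg.inv(w["K"])@[*q,1];return p+R@m[:3,3],d/np.linalg.norm(d)
print("tcp",p,o["qpos"].round(3),o["grip_width"])
for q,s in[((276.7,220),(360,189)),((371.7,220),(378.6,185))]:
    c,d=wr(q);e,f=ray("scene",s);f=f/np.linalg.norm(f)
    k=np.linalg.lstsq(np.c_[d,-f],e-c,rcond=None)[0];print(c+d*k[0],e+f*k[1],"wrist depth",k[0],"cam",c)
    # lateral from width: inner faces +-30mm
c1,d1=wr((276.7,220));c2,d2=wr((371.7,220))
print("depth from 60mm spread",.0601/abs(u@(d1-d2)), c1+d1*.0601/abs(u@(d1-d2)))
E
```

```text
tcp [0.49060311 0.18407726 0.00369627] [ 0.289  0.441  1.745 -0.     0.955 -1.217] 0.06035728002060784
[0.481308   0.15429875 0.04089701] [0.48571772 0.16050097 0.04109608] wrist depth 0.1931524125745221 cam [0.42518583 0.18837075 0.22254848]
[0.48746654 0.21756632 0.03426934] [0.48922102 0.22092219 0.03537008] wrist depth 0.20045024806426606 cam [0.42518583 0.18837075 0.22254848]
depth from 60mm spread 0.1862604358466255 [0.47930547 0.1555145  0.04737862]
```

The two views agree. The fingertips really stand about 40 mm above the reported TCP, since both views place them at z ≈ 0.035–0.047 while the state says 0.004. They passed over the frame without touching it. I'll back off, then go down carefully to find the true offset by touching the table.

>>> send_rows:
  series: "0 0 0 0 0 1 0.28;0 0 0 0 0 2.5 0.28;0 0 0 0 0 4 0.28;0 0 0 0 0 5 0.28;0 0 0 0 0.6 5.3 0.28;0 0 0 0 1.2 5.3 0.28;0 0 0 0 1.6 5.3 0.28;0 0 0 0 2 5.3 0.28;0 0 0 0 2 5.3 0.28;0 0 0 0 2 5.3 0.28"

```text
time_s: 3.68
ee_pos: [0.4381, 0.1873, -0.0166]
eef_rot: [-1.57, 0.0, 1.506]
force: [0.5, -0.8, -0.4]
grip_width: 0.0602
```

```bash
python3 - <<'E'
from h import *
rel(.43,.215,-.03)
a=camera('scene')[:,:,::-1]
cv2.imwrite('pics/s5.png',cv2.resize(a[135:225,320:440],None,fx=6,fy=6,interpolation=cv2.INTER_CUBIC))
E
```

```text
t 3.68 n,l,z 0.4251109414867787 0.2150761280727369 -0.01662847778924246 F [ 0.5 -0.8 -0.4] grip 0.060233910498531044
shift cm [-0.01  1.34 -0.49] turn [-0.01 -0.01 -0.  ]
```

View pics/s5.png

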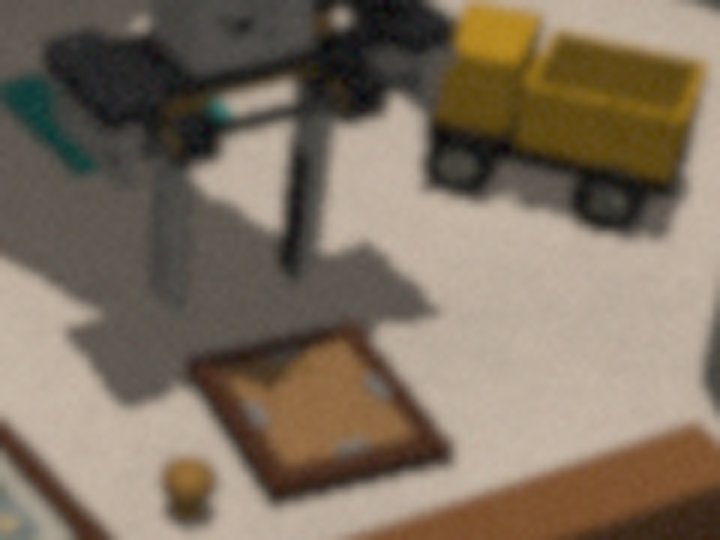

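This picture shows the frame still untouched and the tips at about (170,300) and (292,272), clear of the table. There is no contact force at a reported z of -0.017, which confirms the offset. I'll continue down in small guarded steps.

>>> send_rows:
  series: "0 0 0 0 0.2 0 0.28;0 0 0 0 0.4 0 0.28;0 0 0 0 0.6 0 0.28;0 0 0 0 0.8 0 0.28;0 0 0 0 0.9 0 0.28;0 0 0 0 1 0 0.28;0 0 0 0 1 0 0.28;0 0 0 0 1 0 0.28;0 0 0 0 1 0 0.28;0 0 0 0 1 0 0.28"

```text
time_s: 4.57
ee_pos: [0.4379, 0.1875, -0.0262]
eef_rot: [-1.571, -0.0, 1.506]
force: [0.6, 0.4, -0.4]
grip_width: 0.0604
```

```bash
python3 - <<'E'
from h import *
rel(.43,.215,-.03)
i=camera_info("scene");p=get_obs()["ee_pos"]-[0,0,-.0166+.0266]*np.array([0,0,-1])
p=np.array([.4381,.1873,-.0166])
for L in(-.036,.036):
  for h in(.03,.035,.04,.045):
    c=i["R"]@(p+u*L+[0,0,h])+i["t"];q=i["K"]@c/c[2];print(L,h,((q[:2]-[320,135])*6).round(0))
E
```

```text
t 4.57 n,l,z 0.42498604096308856 0.21523679742688595 -0.026175424957688716 F [ 0.6  0.4 -0.4] grip 0.06039270149059078
shift cm [-0.03  0.38 -0.5 ] turn [ 0. -0.  0.]
-0.036 0.03 [162. 320.]
-0.036 0.035 [162. 312.]
-0.036 0.04 [163. 303.]
-0.036 0.045 [163. 295.]
0.036 0.03 [292. 282.]
0.036 0.035 [293. 274.]
0.036 0.04 [294. 266.]
0.036 0.045 [295. 257.]
```

>>> send_rows:
  series: "0 0 0 0 0.1 0 0.28;0 0 0 0 0.2 0 0.28;0 0 0 0 0.3 0 0.28;0 0 0 0 0.4 0 0.28;0 0 0 0 0.5 0 0.28;0 0 0 0 0.6 0 0.28;0 0 0 0 0.6 0 0.28;0 0 0 0 0.6 0 0.28;0 0 0 0 0.6 0 0.28;0 0 0 0 0.6 0 0.28"

```text
time_s: 5.4
ee_pos: [0.4379, 0.1875, -0.0322]
eef_rot: [-1.571, -0.0, 1.506]
force: [-0.9, 0.1, -0.2]
grip_width: 0.0604
```

>>> send_rows:
  series: "0 0 0 0 0.05 0 0.28;0 0 0 0 0.1 0 0.28;0 0 0 0 0.15 0 0.28;0 0 0 0 0.2 0 0.28;0 0 0 0 0.25 0 0.28;0 0 0 0 0.3 0 0.28;0 0 0 0 0.3 0 0.28;0 0 0 0 0.3 0 0.28;0 0 0 0 0.3 0 0.28;0 0 0 0 0.3 0 0.28"

```text
time_s: 6.23
ee_pos: [0.4379, 0.1875, -0.0352]
eef_rot: [-1.571, -0.0, 1.506]
force: [0.7, -0.2, 0.1]
grip_width: 0.0603
```

>>> send_rows:
  series: "0 0 0 0 0.05 0 0.28;0 0 0 0 0.1 0 0.28;0 0 0 0 0.15 0 0.28;0 0 0 0 0.2 0 0.28;0 0 0 0 0.2 0 0.28;0 0 0 0 0.2 0 0.28;0 0 0 0 0.2 0 0.28;0 0 0 0 0.2 0 0.28;0 0 0 0 0.2 0 0.28;0 0 0 0 0.2 0 0.28"

```text
time_s: 7.07
ee_pos: [0.4379, 0.1875, -0.0372]
eef_rot: [-1.571, 0.0, 1.506]
force: [0.5, 0.2, 0.5]
grip_width: 0.0601
```

>>> send_rows:
  series: "0 0 0 0 0.05 0 0.28;0 0 0 0 0.1 0 0.28;0 0 0 0 0.15 0 0.28;0 0 0 0 0.2 0 0.28;0 0 0 0 0.2 0 0.28;0 0 0 0 0.2 0 0.28;0 0 0 0 0.2 0 0.28;0 0 0 0 0.2 0 0.28;0 0 0 0 0.2 0 0.28;0 0 0 0 0.2 0 0.28"

```text
time_s: 7.9
ee_pos: [0.438, 0.1875, -0.0385]
eef_rot: [-1.571, -0.0, 1.506]
force: [-5.1, -1.0, 15.8]
grip_width: 0.0604
```

Force rises at a reported z of about -0.038, so the real tips are 38 mm above the reported TCP. I'll raise 4 mm and push the frame square.

>>> send_rows:
  series: "0 0 0 0 -0.4 0 0.28;0 0 0 0 -0.4 -0.8 0.28;0 0 0 0 -0.4 -1.6 0.28;0 0 0 0 -0.4 -2.2 0.28;0 0 0 0 -0.4 -2.8 0.28;0 0 0 0 -0.4 -3.4 0.28;0 0 0 0 -0.4 -4 0.28;0 0 0 0 -0.4 -4.6 0.28;0 0 0 0 -0.4 -5.1 0.28;0 0 0 0 -0.4 -5.5 0.28"

```text
time_s: 8.73
ee_pos: [0.4934, 0.1839, -0.0353]
eef_rot: [-1.571, 0.0, 1.506]
force: [-0.7, 0.2, -0.4]
grip_width: 0.0602
```

```bash
python3 - <<'E'
from h import *
rel(.590,.215,-.035)
a=camera('scene')[:,:,::-1]
cv2.imwrite('pics/s6.png',cv2.resize(a[145:245,320:440],None,fx=6,fy=6,interpolation=cv2.INTER_CUBIC))
E
```

```text
t 8.73 n,l,z 0.4805177478163776 0.21519167018446425 -0.03533019035558998 F [-0.7  0.2 -0.4] grip 0.06024800993485731
shift cm [ -0.02  -0.03 -10.94] turn [-0. -0. -0.]
```

View pics/s6.png

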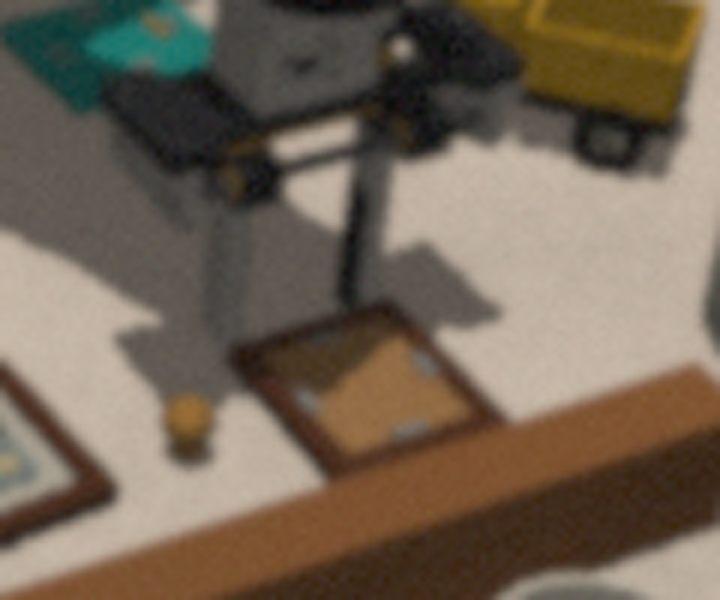

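The frame moved and is now parallel to the rail. Its near corners are at (237,358) and (388,305), and it is clear of the knob at (188,425).

```bash
python3 - <<'E'
from h import *
for q in[(237,358),(388,305),(495,425),(335,470)]:
    X=onz("scene",(320+(q[0]+.5)/6-.5,145+(q[1]+.5)/6-.5),.010);print(X,n@X,u@X)
E
```

```text
[0.50883455 0.1447032  0.01      ] 0.4984760489579341 0.17706650460392723
[0.51025675 0.22829612 0.01      ] 0.49452859651845404 0.26057518367228694
[0.60223928 0.21850478 0.01      ] 0.5869465691257711 0.2567096767785967
[0.59243372 0.13973707 0.01      ] 0.5822184906065946 0.17747787058569597
```

>>> send_rows:
  series: "0 0 0 0 0 -0.6 0.28;0 0 0 0 0 -1.3 0.28;0 0 0 0 0 -2 0.28;0 0 0 0 0 -2.7 0.28;0 0 0 0 0 -3.4 0.28;0 0 0 0 0 -4.1 0.28;0 0 0 0 0 -4.8 0.28;0 0 0 0 0 -5.5 0.28;0 0 0 0 0 -6.2 0.28;0 0 0 0 0 -6.8 0.28"

```text
time_s: 9.62
ee_pos: [0.5617, 0.1795, -0.0351]
eef_rot: [-1.572, -0.0, 1.506]
force: [-0.7, 0.2, -0.7]
grip_width: 0.0604
```

>>> send_rows:
  series: "0 0 0 0 0 -0.4 0.28;0 0 0 0 0 -0.8 0.28;0 0 0 0 0 -1.2 0.28;0 0 0 0 0 -1.5 0.28;0 0 0 0 0 -1.7 0.28;0 0 0 0 0 -1.9 0.28;0 0 0 0 0 -2 0.28;0 0 0 0 0 -2 0.28;0 0 0 0 0 -2 0.28;0 0 0 0 0 -2 0.28"

```text
time_s: 10.45
ee_pos: [0.5807, 0.1783, -0.0351]
eef_rot: [-1.571, -0.0, 1.506]
force: [0.0, -0.3, -0.1]
grip_width: 0.0601
```

```bash
python3 - <<'E'
from h import *
rel(.577,.215,-.035)
a=camera('scene')[:,:,::-1]
cv2.imwrite('pics/s7.png',cv2.resize(a[145:245,340:460],None,fx=6,fy=6,interpolation=cv2.INTER_CUBIC))
E
```

```text
t 10.45 n,l,z 0.5680052708631032 0.21522001993778864 -0.03512822454040443 F [ 0.  -0.3 -0.1] grip 0.06011007194912748
shift cm [-0.02 -0.01 -0.9 ] turn [ 0. -0.  0.]
```

View pics/s7.png

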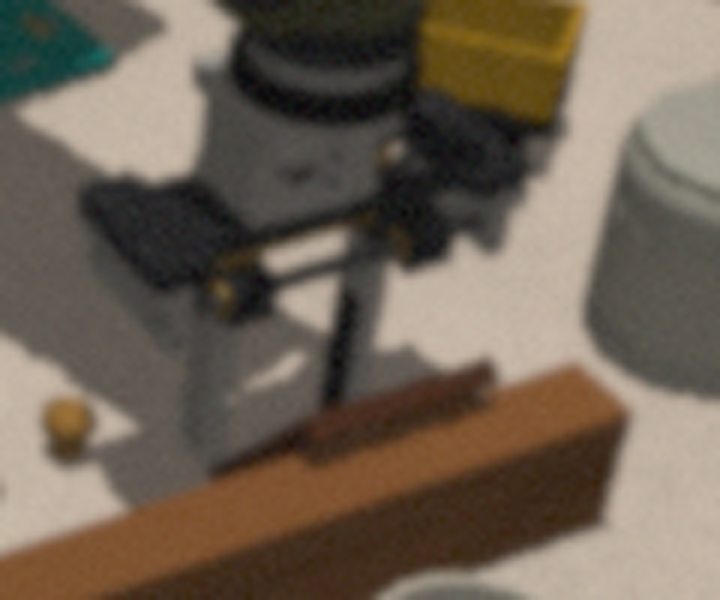

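The frame has tipped up against the rail, with its upper edge running from (300,455) to (490,370). I'll push the last bit in to the foot line.

>>> send_rows:
  series: "0 0 0 0 0 -0.1 0.28;0 0 0 0 0 -0.2 0.28;0 0 0 0 0 -0.3 0.28;0 0 0 0 0 -0.4 0.28;0 0 0 0 0 -0.5 0.28;0 0 0 0 0 -0.6 0.28;0 0 0 0 0 -0.7 0.28;0 0 0 0 0 -0.7 0.28;0 0 0 0 0 -0.7 0.28;0 0 0 0 0 -0.7 0.28"

```text
time_s: 11.33
ee_pos: [0.5877, 0.1778, -0.0352]
eef_rot: [-1.571, -0.0, 1.506]
force: [-0.6, -0.3, 0.0]
grip_width: 0.0603
```

```bash
python3 - <<'E'
from h import *
rel(.577,.215,-.035)
a=camera('scene')[:,:,::-1];t=camera('top')[:,:,::-1]
a=cv2.resize(a[175:245,360:440],None,fx=5,fy=5,interpolation=cv2.INTER_CUBIC)
t=cv2.resize(t[125:195,210:290],None,fx=5,fy=5,interpolation=cv2.INTER_CUBIC)
cv2.imwrite('pics/s8.png',cv2.convertScaleAbs(np.hstack([a,t]),alpha=1.4))
E
```

```text
t 11.33 n,l,z 0.5750685198066627 0.21516368246894135 -0.03516456988824263 F [-0.6 -0.3  0. ] grip 0.060263412239727907
shift cm [-0.02 -0.02 -0.19] turn [ 0. -0.  0.]
```

View pics/s8.png

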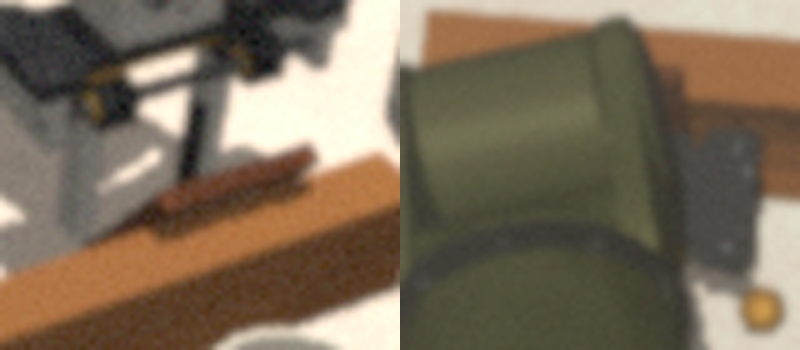

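The frame now leans with its upper edge above the rail top, from (158,205) to (315,152) in the left half. The top view (right half) shows its right upper corner at about (685,65). Next I measure that edge.

```bash
python3 - <<'E'
from h import *
for nm,q in[("scene",(422.5,205)),("scene",(391,215.5)),("top",(266.5,137.5))]:
    for z in(.075,.085,.092):
        X=onz(nm,q,z);print(nm,z,X,"n,l",(n@X).round(4),(u@X).round(4))
print(tri((266.5,137.5),(391.5,214)))
E
```

```text
scene 0.075 [0.65027985 0.23235822 0.075     ] n,l 0.634 0.2736
scene 0.085 [0.65881521 0.22280826 0.085     ] n,l 0.6431 0.2646
scene 0.092 [0.66478997 0.21612329 0.092     ] n,l 0.6495 0.2583
scene 0.075 [0.64451812 0.14052505 0.075     ] n,l 0.6341 0.1816
scene 0.085 [0.65314935 0.13250305 0.085     ] n,l 0.6433 0.1742
scene 0.092 [0.65919121 0.12688765 0.092     ] n,l 0.6497 0.1689
top 0.075 [0.66167399 0.13518712 0.075     ] n,l 0.6516 0.1774
top 0.085 [0.65945612 0.13395233 0.085     ] n,l 0.6495 0.176
top 0.092 [0.65790361 0.13308797 0.092     ] n,l 0.648 0.175
(array([0.65686037, 0.13173636, 0.09303102]), np.float64(0.002869846509281463))
```

The upper edge sits at n ≈ 0.649, z ≈ 0.092, lateral 0.17–0.26, as expected for a full lean with the foot line at about n = 0.5975. I'll retreat, rise, shut the fingers and go over behind it.

>>> send_rows:
  series: "0 0 0 0 0 0.7 0.28;0 0 0 0 0 2 0.28;0 0 0 0 0 3.5 0.28;0 0 0 0 0 5 0.28;0 0 0 0 -2 6 0;0 0 0 0 -5 6 -0.5;0 0 0 0 -8 6 -1;0 0 0 0 -11 6 -1;0 0 0 0 -14 6 -1;0 0 0 0 -15 6 -1"

```text
time_s: 12.27
ee_pos: [0.5288, 0.1822, 0.1193]
eef_rot: [-1.576, -0.002, 1.506]
force: [0.4, -0.3, 0.9]
grip_width: 0.0233
```

```bash
python3 -c "
from h import *
rel(.670,.215,.036)"
```

```text
t 12.27 n,l,z 0.5160362263568432 0.21574221203904145 0.11930026882858397 F [ 0.4 -0.3  0.9] grip 0.023268609715907936
shift cm [ -0.09   8.42 -15.34] turn [ 0.06 -0.    0.02]
```

>>> send_rows:
  series: "0 0 0 0 0 -2 -1;0 0 0 0 0 -5 -1;0 0 0 0 0 -8 -1;0 0 0 0 0 -11 -1;0 0 0 0 0 -13.5 -1;0 0 0 0 0 -15 -1;0 0 0 0 0 -15.5 -1;0 0 0 0 0 -15.5 -1;0 0 0 0 1.5 -15.5 -1;0 0 0 0 2 -15.5 -1"

```text
time_s: 13.1
ee_pos: [0.6809, 0.1719, 0.0931]
eef_rot: [-1.569, 0.0, 1.507]
force: [-0.2, -0.4, -0.1]
grip_width: 0.0007
```

```bash
python3 - <<'E'
from h import *
rel(.670,.215,.038)
a=camera('scene')[:,:,::-1]
a=cv2.resize(a[150:250,350:450],None,fx=6,fy=6,interpolation=cv2.INTER_CUBIC)
cv2.imwrite('pics/s9.png',cv2.convertScaleAbs(a,alpha=1.3))
E
```

```text
t 13.1 n,l,z 0.6684790113361043 0.21522260342716876 0.09312601900231363 F [-0.2 -0.4 -0.1] grip 0.0007296281886180626
shift cm [-0.02  5.51 -0.16] turn [-0.02  0.   -0.01]
```

View pics/s9.png

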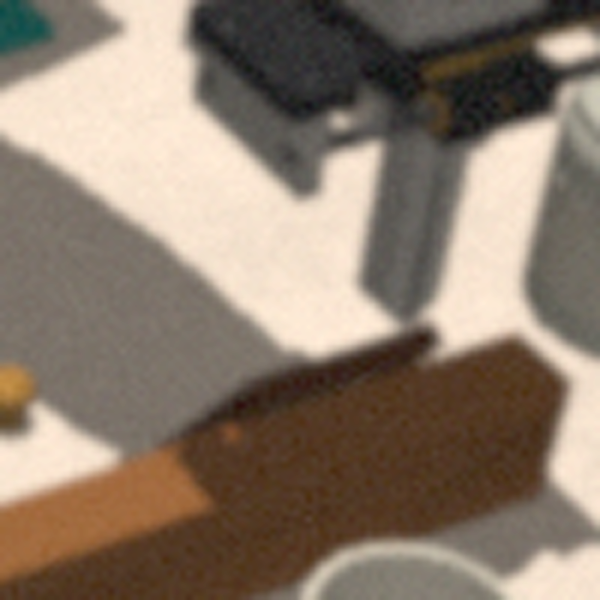

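The frame stays leaning with the arm away from it. The closed fingertip at (405,320) hovers above and behind its upper edge, so I'll go down behind it.

>>> send_rows:
  series: "0 0 0 0 0.5 -0.2 -1;0 0 0 0 1.5 -0.2 -1;0 0 0 0 2.5 -0.2 -1;0 0 0 0 3.3 -0.2 -1;0 0 0 0 4.1 -0.2 -1;0 0 0 0 4.8 -0.2 -1;0 0 0 0 5.3 -0.2 -1;0 0 0 0 5.6 -0.2 -1;0 0 0 0 5.6 -0.2 -1;0 0 0 0 5.6 -0.2 -1"

```text
time_s: 13.98
ee_pos: [0.6845, 0.1716, 0.0389]
eef_rot: [-1.571, -0.0, 1.506]
force: [-0.1, 0.5, 0.1]
grip_width: 0.0003
```

```bash
python3 - <<'E'
from h import *
rel(.670,.215,.038)
a=camera('scene')[:,:,::-1]
a=cv2.resize(a[150:250,350:450],None,fx=6,fy=6,interpolation=cv2.INTER_CUBIC)
cv2.imwrite('pics/s10.png',cv2.convertScaleAbs(a,alpha=1.3))
E
```

```text
t 13.98 n,l,z 0.6720610052498559 0.21518219161731114 0.038913015447918316 F [-0.1  0.5  0.1] grip 0.00026503545384918745
shift cm [-0.02  0.09  0.21] turn [ 0. -0.  0.]
```

View pics/s10.png

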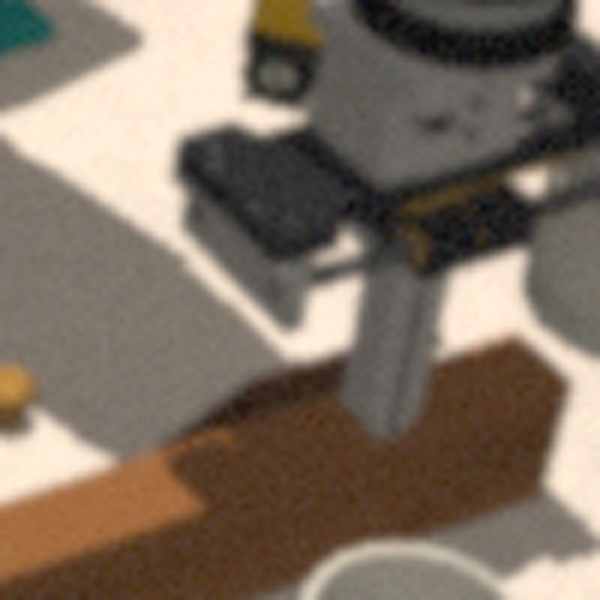

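The fingertip is down behind the frame, over the rail's top, with no force. Now I push it over towards the robot.

>>> send_rows:
  series: "0 0 0 0 0 0.6 -1;0 0 0 0 0 1.3 -1;0 0 0 0 0 2 -1;0 0 0 0 0 2.8 -1;0 0 0 0 0 3.6 -1;0 0 0 0 0 4.4 -1;0 0 0 0 0 5.2 -1;0 0 0 0 0 6 -1;0 0 0 0 0 6.8 -1;0 0 0 0 0 7.6 -1"

```text
time_s: 14.87
ee_pos: [0.6079, 0.1766, 0.0392]
eef_rot: [-1.571, -0.0, 1.506]
force: [-0.3, 0.1, -0.2]
grip_width: 0.0004
```

>>> send_rows:
  series: "0 0 0 0 0 0.8 -1;0 0 0 0 0 1.5 -1;0 0 0 0 0 2.2 -1;0 0 0 0 0 2.9 -1;0 0 0 0 0 3.5 -1;0 0 0 0 0 3.5 -1;0 0 0 0 0 3.5 -1;0 0 0 0 0 3.5 -1;0 0 0 0 0 3.5 -1;0 0 0 0 0 3.5 -1"

```text
time_s: 15.7
ee_pos: [0.5738, 0.1786, 0.0386]
eef_rot: [-1.571, 0.0, 1.506]
force: [0.3, 0.4, -0.2]
grip_width: 0.0009
```

```bash
python3 - <<'E'
from h import *
rel(.670,.215,.038)
a=camera('scene')[:,:,::-1]
a=cv2.resize(a[145:245,330:450],None,fx=6,fy=6,interpolation=cv2.INTER_CUBIC)
cv2.imwrite('pics/s11.png',cv2.convertScaleAbs(a,alpha=1.3))
E
```

```text
t 15.7 n,l,z 0.5611381195853004 0.21510635615213677 0.03864447832961542 F [ 0.3  0.4 -0.2] grip 0.0009137792952646857
shift cm [-1.000e-02  6.000e-02 -1.088e+01] turn [-0. -0. -0.]
```

View pics/s11.png

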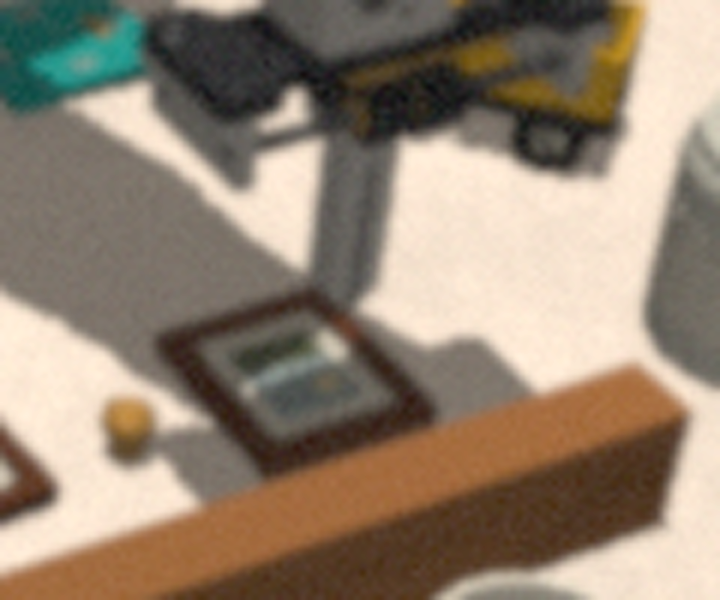

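The frame lies face up in front of the rail, print showing, with corners at about (162,345), (312,295), (432,412) and (265,470). I'll lift straight up and check.

>>> send_rows:
  series: "0 0 0 0 -1 0 -1;0 0 0 0 -3 0 -1;0 0 0 0 -6 0 -1;0 0 0 0 -9 0 -1;0 0 0 0 -12 0 -1;0 0 0 0 -14 2 -1;0 0 0 0 -14 6 -1;0 0 0 0 -14 10 -1;0 0 0 0 -14 14 -1;0 0 0 0 -14 16 -1"

```text
time_s: 16.58
ee_pos: [0.4108, 0.1891, 0.1795]
eef_rot: [-1.571, -0.0, 1.507]
force: [0.5, -0.2, 1.1]
grip_width: 0.0006
```

>>> send_rows:
  series: "0 0 0 1 0 1 -1;0 0 0 4 0 2 -1;0 0 0 7 0 4 -1;0 0 0 10 0 5 -1;0 0 0 12 0 6 -1;0 0 0 14 0 6 -1;0 0 0 15 0 6 -1;0 0 0 15 0 6 -1;0 0 0 15 0 6 -1;0 0 0 15 0 6 -1"

```text
time_s: 17.42
ee_pos: [0.364, 0.3417, 0.1789]
eef_rot: [-1.571, 0.0, 1.506]
force: [0.6, 1.1, -1.0]
grip_width: 0.0002
```

```bash
python3 - <<'E'
from h import *
rel(.4,.215,.1)
a=camera('scene')[:,:,::-1];t=camera('top')[:,:,::-1]
t=cv2.resize(t[115:215,195:355],(800,500),interpolation=cv2.INTER_CUBIC)
cv2.imwrite('pics/t12.png',cv2.convertScaleAbs(t,alpha=1.4))
E
```

```text
t 17.42 n,l,z 0.34127245410472967 0.364314728362532 0.17886252631375676 F [ 0.6  1.1 -1. ] grip 0.0002447779410809283
shift cm [-14.93   7.89  -5.88] turn [-0.   -0.01 -0.  ]
```

View pics/t12.png

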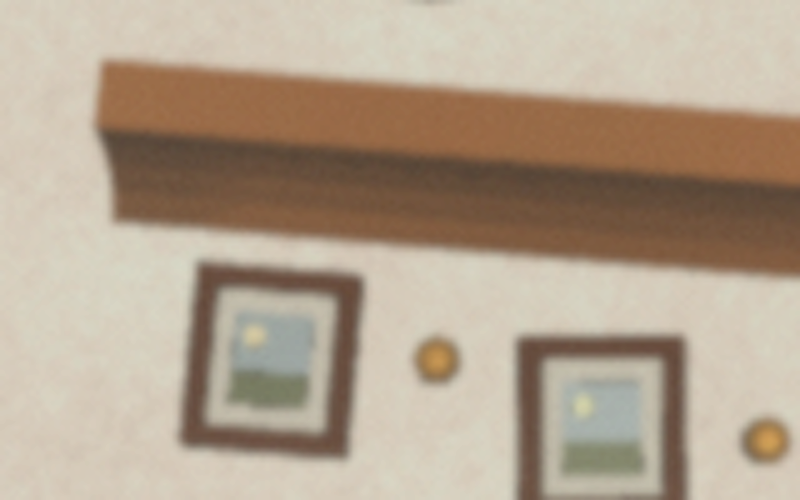

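The frame is flat and face up at about (272,360), clear of the rail foot. The knob at (437,360) and the neighbouring frame at (602,420) are where they were before, allowing for the 50 px crop offset.

```bash
python3 -c "
from h import *
print(hand_in())"
```

```text
the job is handed in; nothing more can be done
None
```

The face-down frame now lies flat and face up on the table in front of the rail. I handed the job in at about 17.5 s.

**What I did:** I squared the frame by pushing its near edge with two spread fingers. I kept pushing until it rode up the rail and leaned there, upper edge measured at about 92 mm high. I then let go, put the closed fingertip down behind it and pushed it over towards the robot. It was never pinched or lifted.

**Last checks:** The final top view shows the frame flat, print up and a little clear of the rail's foot. The nearest knob and the neighbouring frame have not moved. The arm is well clear and touching nothing. I did not re-measure the things outside that picture (the second face-up frame, truck, hammer, jar, mug and can). The arm did not come near them, except that the hand passed over or beside the truck and worked near the mug.

**What disagreed:**
- **Fingertip height:** The real fingertips stand about 38 mm above the reported TCP. My first push therefore passed over the frame without touching it. I found this in the camera views and confirmed it by touching the table lightly (about 16 N), then worked with the corrected height.
- **Height measurements:** Two-view heights at the start mostly came out 4–8 mm low. I used the stated heights instead.
- **Picture budget:** I viewed 14 pictures, against a budget of 10, mostly because of the fingertip problem.

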